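# Clock a camera coupler into a clamped microscope port

### The arm

A 6-joint arm with a two-finger parallel gripper is mounted at the origin on the work surface. World frame = base frame: x ahead of the robot, y to its left, z up, the work surface at z = 0. Lengths are in m, angles in rad, forces in N, time in s.
With the tool pointing down it reaches from about 0.35 to 0.85 m from the base axis. Payload 8.1 kg.
Tool frame: the origin (TCP) lies at the very end of the fingers, on their centre line; the grasp point (between the pads) lies 19 mm behind it; z points along the fingers, y is the line along which they close (so a half turn about z gives the same grasp; the last joint's range is limited). The gripper opens to 93 mm and grips with 3 to 60 N. Pads are 15 mm wide; open, the fingers measure 128 mm over their backs; the gripper's body (75 mm by 188 mm) begins 65 mm behind the grasp point.
Start: joints at [1.194, 0.13, 1.488, -0, 1.523, -0.085], TCP at [0.173, 0.575, 0.219] pointing down, gripper open.
Joint ranges: [-2.96, 2.96], [-0.89, 2.26], [0.02, 2.5], [-1.34, 4.48], [0, 2.73], [-2.66, 2.66]. Speed limits (rad/s): [2.39, 2.39, 2.79, 3.14, 3.14, 3.14].

### API

Orientations are given as a rotation vector (axis times angle).
In Python, from plant import monitor, eyes, ticket gives the robot as it stands.
- The arm moves only by the tool arm_command, never from a script. Its argument "deltas" is a list that holds one entry, the list of rows, each a list of 6 numbers: the shift along the world's x, y, z in cm, then the turn, a rotation vector about the world's x, y, z in degrees. In form: [[[tx, ty, tz, rx, ry, rz], ...]]. A call has 1 to 12 rows; each row shifts and turns the commanded pose from where the row before left it; what a row does not reach is not made up. A row lasts 1/12 s, in which the tool goes at most 41.7 mm and 7.16 degrees, less where a joint would pass 70% of its speed; a pose out of reach is approached as far as the arm can. A call is refused whole if a number of a shift passes 4.17 or a number of a turn 7.16, either way. A call with a gripper value outside its range is refused whole. "gripper" is the opening, from -1 (shut) to 1 (fully open), set as the call begins (left out, the last holds). The fingers move at their own pace and stop on an object; "squeeze" is the grip in N (left out, the last holds). Time passes only in rows, so rows that do not move let the fingers close. It gives the time, the measured TCP pose, the force, the opening and the grip force at its end, in the units of the state.
- monitor.read_state(): the state, without advancing time (a new reading comes with each control period).
- eyes.read_camera(name): name is "scene" or "top" or "wrist"; returns the picture (384x512x3 uint8, blue, green, red); there is no depth.
- eyes.camera_model(name): a dict with "fx", "fy", "cx", "cy" (pixels), "rvec" (rotation vector, rad) and "tvec" (3), from world to camera coordinates, as OpenCV has them. Camera axes: x right, y down, z forward; pixel columns grow to the right and rows downward; lengths in m; the calibration is good to about 2 mm. A picture is of the moment at which its call begins: read the wrist's pose just before it. camera_model takes no time and is no camera call; for the wrist camera it gives the pose at the moment of the call.
- ticket.close_job(): hands the job in; it is judged then, once.
The state is a dict: "t": time; "q": joint angles; "dq": joint speeds; "joint_torque": joint torques, N m; "tool_pos": TCP position; "orientation": TCP orientation; "force": force on the tool from outside, world axes, zero at the start; "wrist_torque": the same for the moment, N m; "opening": finger opening in m; "gripper_force": force on a finger pad.
Only numpy, scipy, OpenCV 4.12 (cv2) and the standard library are available. Lean on these libraries where they do the work, as an engineer would, in place of code of your own. Each camera call takes 0.05 s, during which the arm holds its last target. There are 200 camera calls.

### The job

Pick up the black camera coupler tube and screw it into the white microscope port held in the blue vise: resting it only lightly on the port, turn it clockwise (seen from above) until its two pins drop into the entry slots, then keep turning clockwise as the spring resistance rises and stop with the red pointer at the red mark on the port rim, without turning well past it. Let go so that the coupler stays locked there, and leave the loose specimens and the objective where they are.

Things in the scene. Friction and masses are not known exactly. Their poses are not given: they have to be found in the camera images.
- coupler: Black and silver camera coupler tube, loose, standing upright, 90 mm tall, about 0.18 kg. Origin: centre of its foot, z up its axis. Aluminium spigot 30 mm in diameter to z = 36 mm, its lowest 6 mm tapering to 25 mm; black knurled collar 44 mm in diameter from z = 36 to 52 mm; above it a black block with two flats to z = 90 mm.
- grip_flats (a point): Where to grip the coupler: on its axis, 74 mm above its foot, amid the black block, which is 28 mm across the flats (along the coupler's y) and 36 mm along its x, from 52 to 90 mm above the foot.
- pins (a point): Point on the coupler's axis, 14 mm above its foot, between its two steel pins: 6 mm wide, flat below (underside 3 mm lower than this point) and round above, sticking out along the coupler's +x and -x to 21.5 mm from the axis.
- pointer_tip (a point): End of the coupler's red pointer rod (6 mm thick), 34 mm from the coupler's axis along its +x, 44 mm above its foot.
- port: White microscope camera port, an upright tube 64 mm outside diameter, clamped in a fixed blue bench vise. Origin: on the port's axis at table level, z up, +x towards the red mark. The vise spans 150 mm along x and 100 mm along y, with a screw and handle bar reaching y = -96 mm; jaws 58 mm high.
- rim (a point): Centre of the port's mouth, 70 mm above the table. Bore 33 mm in a steel ring flush with it. Two slots half a turn apart, 9 mm wide, take the pins: one lies between 51 and 101 degrees anticlockwise (from above) of the red mark; it differs each time: find it by feel or sight (pins drop in within about 5 degrees if centred). With pins on the rim the coupler's foot is 59 mm above the table.
- mark (a point): The red index mark on the rim, 27.5 mm from the port's axis along its +x, 70 mm above the table.
- ramp (a point): On the port's axis, 48 mm above the table: top of a spring plunger (5 N preload, 0.5 N per mm) that the foot meets once the pins are in the slots. From some 20 to 35 degrees clockwise of the slot a self-locking ramp draws the coupler down 6.5 mm per radian, resistance rising. At the mark the foot is 2.5 to 8.5 mm below this point. A stop lies 20 degrees or more past the mark.
- specimen_a: Loose round black mounted specimen with a steel face, 31 mm in diameter, 20 mm high; origin centre of underside. Leave alone.
- specimen_b: Loose round black mounted specimen with a copper face, 31 mm in diameter, 20 mm high; origin centre of underside. Leave alone.
- objective: Loose steel microscope objective with a blue band, 29 mm in diameter, 40 mm high, standing; origin centre of underside. Leave alone.
Not all that is in view belongs to the job. There is more than one size of the coupler; the job needs the smaller.

How it is judged:
By the outcome, as a careful person would: the job done as asked, in the order asked, and still so for the second after the job is handed in, with the robot touching nothing.
It also fails if it takes over 72 s, if anything falls off the work surface, if the arm or the gripper's body presses on something with over 40 N, if the wrist force passes 120 N, or if a joint passes its speed limit or range.

## Working session

There is one attempt and no reset: what is moved stays moved. The work goes in short steps, Python scripts to look and compute and a tool call to move; the robot and the scene stay as the last step left them, time stands still between calls to the robot, and variables do not carry over. Pictures are saved under pics/ and viewed, at most 10 in all, crops included, and the job is handed in when it is done.

Besides the shell and the picture viewer there is one more tool, called after ">>>" as name([rows], argument=value, ...), one row to a line, values as JSON. arm_command: Moves the arm, as the interface text tells. Its arguments: {"type":"object","properties":{"deltas":{"type":"array"},"gripper":{"type":"number"},"squeeze":{"type":"number"}},"required":["deltas"]}

```bash
mkdir -p pics
cat > h.py <<'E'
import numpy as np,cv2
from plant import monitor,eyes,ticket
def ray(m,u,v):
    R,_=cv2.Rodrigues(np.array(m["rvec"],float));t=np.array(m["tvec"],float).ravel()
    d=R.T@np.array([(u-m["cx"])/m["fx"],(v-m["cy"])/m["fy"],1]);return -R.T@t,d
def onz(m,u,v,z):
    c,d=ray(m,u,v);return c+d*(z-c[2])/d[2]
def proj(m,p):
    K=np.array([[m["fx"],0,m["cx"]],[0,m["fy"],m["cy"]],[0,0,1]])
    return cv2.projectPoints(np.array(p,float).reshape(-1,3),np.array(m["rvec"],float),np.array(m["tvec"],float),K,None)[0].reshape(-1,2)
E
python3 - <<'E'
from h import *
s=monitor.read_state();print(s["t"],s["tool_pos"],s["orientation"],s["force"],s["opening"])
for n in("scene","top"):
    im=eyes.read_camera(n);cv2.imwrite(f"pics/{n}0.png",im);m=eyes.camera_model(n);print(n,m,ray(m,256,192))
a=cv2.imread("pics/scene0.png");b=cv2.imread("pics/top0.png")
E
```

```text
0.0 [0.17235991 0.57411699 0.21760039] [-4.56679004e-01 -3.10776768e+00  2.75334466e-03] [1.04287373 0.36547585 0.50821704] 0.09300509826396147
scene {'fx': 475.08309199497404, 'fy': 475.08309199497404, 'cx': 255.61975373076706, 'cy': 196.23183106844908, 'rvec': array([ 1.80871924,  1.30130136, -0.71383793]), 'tvec': array([-0.20829929, -0.21982693,  1.41238074])} (array([ 1.30748479, -0.21839781,  0.57386214]), array([-0.8038265 ,  0.27014189, -0.53006255]))
top {'fx': 412.5119354566487, 'fy': 412.5119354566487, 'cx': 255.4042254211159, 'cy': 189.62597781539787, 'rvec': array([ 2.18211262, -2.12860897,  0.10761528]), 'tvec': array([0.03540735, 0.5506214 , 0.85755131])} (array([0.44817445, 0.03474457, 0.91529467]), array([ 0.10833161,  0.01451781, -0.99402651]))
```

View pics/top0.png

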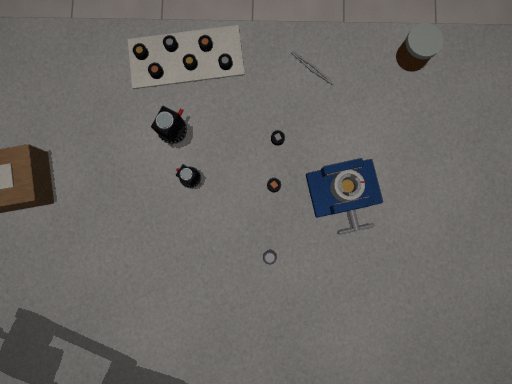

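View pics/scene0.png

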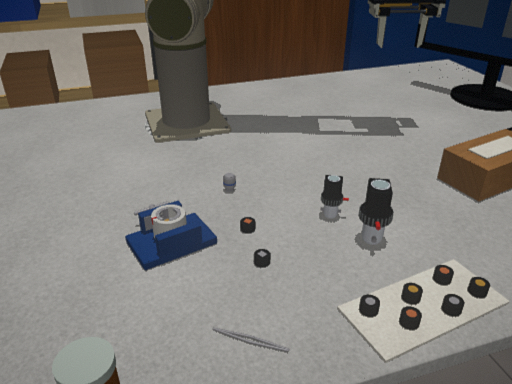

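Top view: there are two coupler candidates, at (189,177) and (170,125). In the scene view they are at (333,197) and (377,210). The one at (189,177) is visibly smaller, so it should be the one the task means. The port is at (347,185) top and (169,218) scene. I'll confirm in one enlarged crop.

Run:
```python
from h import *
a=cv2.imread("pics/scene0.png");b=cv2.imread("pics/top0.png")
f=lambda i,x,y,w,h:cv2.resize(i[y:y+h,x:x+w],(400,300),interpolation=cv2.INTER_CUBIC)
cv2.imwrite("pics/crop1.png",np.vstack([np.hstack([f(b,145,95,80,0+100-40+40),f(b,315,155,72,54)]),np.hstack([f(a,310,165,100,85),f(a,125,190,96,72)])]))
mt=eyes.camera_model("top");ms=eyes.camera_model("scene")
for n,im in(("top",b),("scene",a)):
    hsv=cv2.cvtColor(im,cv2.COLOR_BGR2HSV)
    red=((hsv[...,0]<8)|(hsv[...,0]>172))&(hsv[...,1]>150)&(hsv[...,2]>70)
    k,l,st,c=cv2.connectedComponentsWithStats(red.astype(np.uint8))
    print(n,[(c[i].round(1).tolist(),st[i].tolist()) for i in range(1,k) if st[i,4]>=3])
print(onz(mt,188,174,.09),onz(mt,347,185,.07),onz(mt,190,182,0.04))
```

```text
top [([180.2, 111.7], [178, 109, 5, 7, 19]), ([177.3, 169.3], [177, 169, 2, 2, 3])]
scene [([345.0, 198.5], [343, 198, 5, 2, 10]), ([377.3, 224.7], [375, 221, 5, 9, 32])]
[0.57148695 0.18555805 0.09      ] [ 0.55931635 -0.13990635  0.07      ] [0.56172184 0.18962724 0.04      ]
```

View pics/crop1.png

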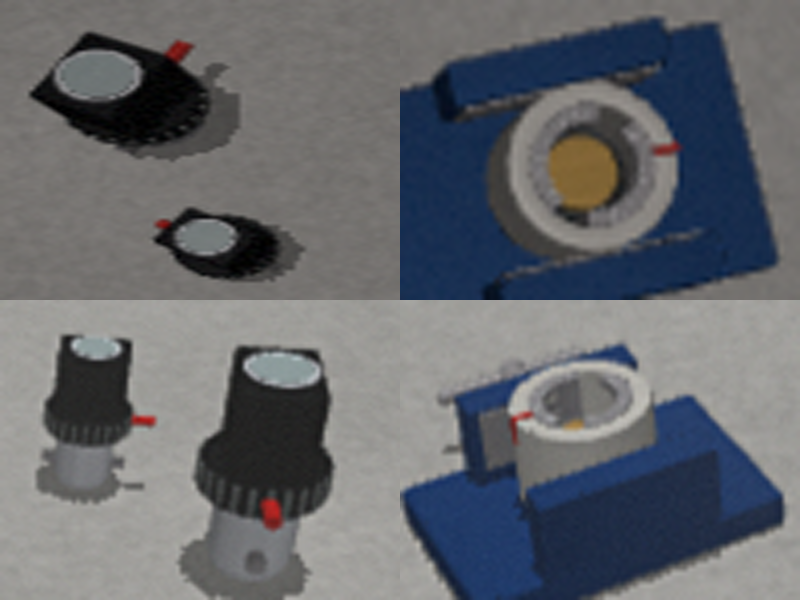

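The smaller coupler is confirmed: lower left in the top crop, left in the scene crop. Its disc is at top (186,174) and its red pointer at (177,169). In the top view the port rim is centred near (349.7,184.7) with the mark at (363,182). The slots show as dark gaps near (356,176) and (345,193).

Run:
```python
from h import *
mt=eyes.camera_model("top");ms=eyes.camera_model("scene")
def tri(a,b):
    c1,d1=ray(mt,*a);c2,d2=ray(ms,*b);A=np.c_[d1,-d2];s=np.linalg.lstsq(A,c2-c1,rcond=None)[0]
    return (c1+d1*s[0]+c2+d2*s[1])/2, np.linalg.norm(c1+d1*s[0]-c2-d2*s[1])
print("disc",onz(mt,186,174,.09),onz(ms,334.2,178.3,.09),tri((186,174),(334.2,178.3)))
print("ptr",onz(mt,177.5,169.5,.044),onz(ms,346.5,198.5,.044))
c=onz(mt,349.7,184.7,.07);m=onz(mt,362.9,181.8,.07);print("port",c,m,np.degrees(np.arctan2(*(m-c)[1::-1])))
for p in((355.9,176.2),(345.6,193.2)):
    d=onz(mt,*p,.07)-c;print(d,np.degrees(np.arctan2(d[1],d[0])))
w=eyes.camera_model("wrist");s=monitor.read_state();R,_=cv2.Rodrigues(np.array(s["orientation"]));print(R.round(3));c0,d0=ray(w,256,192);print("cam in tool",R.T@(c0-s["tool_pos"]),R.T@d0,w["fx"])
```

```text
disc [0.57139127 0.18962109 0.09      ] [0.57446095 0.19406678 0.09      ] (array([0.5725843 , 0.19227741, 0.08879928]), np.float64(0.005133561762603149))
ptr [0.58757465 0.21695087 0.044     ] [0.58716227 0.2202814  0.044     ]
port [ 0.56007175 -0.14544904  0.07      ] [ 0.56674368 -0.17255828  0.07      ] -76.17357025064129
[ 0.01799326 -0.01276308  0.        ] -35.34905542870656
[-0.01781139  0.00840588  0.        ] 154.7355641962211
[[-0.958  0.288 -0.001]
 [ 0.288  0.958 -0.002]
 [ 0.    -0.002 -1.   ]]
cam in tool [ 0.06812439 -0.00023055 -0.16622312] [-0.24993308 -0.01441678  0.96826735] 298.5811634053931
```

>>> arm_command([
  [[2.2, -2.1, 0, 0, 0, 4.5], [2.2, -2.1, 0, 0, 0, 4.5], [2.2, -2.1, 0, 0, 0, 4.5], [2.2, -2.1, 0, 0, 0, 4.5], [2.2, -2.1, 0, 0, 0, 4.5], [2.2, -2.1, 0, 0, 0, 4.5], [2.2, -2.1, 0, 0, 0, 4.5], [2.2, -2.1, 0, 0, 0, 4.5], [2.2, -2.1, 0, 0, 0, 4.5], [2.2, -2.1, 0, 0, 0, 4.5], [2.2, -2.1, 0, 0, 0, 4.5], [2.2, -2.1, 0, 0, 0, 4.5]],
])

```text
t: 1.1
tool_pos: [0.4372, 0.3213, 0.2182]
orientation: [1.01, -2.974, 0.0]
force: [0.5, -0.0, -0.5]
opening: 0.0929
gripper_force: 0.0
```

>>> arm_command([
  [[2.2, -2.1, 0, 0, 0, 4.5], [2.2, -2.1, 0, 0, 0, 4.5], [2.2, -2.1, 0, 0, 0, 4.5], [2.2, -2.1, 0, 0, 0, 4.5], [2.2, -2.1, 0, 0, 0, 4.5], [2.2, -2.1, 0, 0, 0, 2], [0.5, -0.5, 0, 0, 0, 0], [0, 0, 0, 0, 0, 0], [0, 0, 0, 0, 0, 0]],
])

```text
t: 1.85
tool_pos: [0.5731, 0.1917, 0.218]
orientation: [1.61, -2.696, -0.001]
force: [-0.5, 1.4, -0.5]
opening: 0.0928
gripper_force: 0.0
```

```bash
cat >> h.py <<'E'
def st():
    s=monitor.read_state();R,_=cv2.Rodrigues(np.array(s["orientation"]))
    print("t",round(s["t"],2),"pos",np.round(s["tool_pos"],4),"psi",round(float(np.degrees(np.arctan2(R[1,0],R[0,0]))),2),"tilt",np.degrees(R[:2,2]).round(2),"F",np.round(s["force"],1),"T",np.round(s["wrist_torque"],2),"open",round(s["opening"],4),"gf",np.round(s["gripper_force"],1),"q6",round(s["q"][5],3));return s,R
E
python3 - <<'E'
from h import *
st();m=eyes.camera_model("wrist");im=eyes.read_camera("wrist");cv2.imwrite("pics/w1.png",im)
hsv=cv2.cvtColor(im,cv2.COLOR_BGR2HSV)
red=((hsv[...,0]<8)|(hsv[...,0]>172))&(hsv[...,1]>150)&(hsv[...,2]>60)
k,l,s,c=cv2.connectedComponentsWithStats(red.astype(np.uint8))
for i in range(1,k):
    if s[i,4]>20: print(c[i],s[i],onz(m,*c[i],.044))
print(onz(m,256,192,.09), proj(m,[.573,.191,.09]))
np.save("m1.npy",m,allow_pickle=True)
E
```

```text
t 1.85 pos [0.5731 0.1917 0.218 ] psi -118.32 tilt [-0.08  0.01] F [-0.5  1.4 -0.5] T [0.11 0.07 0.01] open 0.0928 gf 0.0 q6 -2.41
[0.58064443 0.19602829 0.09      ] [[260.26411352 184.28464318]]
```

View pics/w1.png

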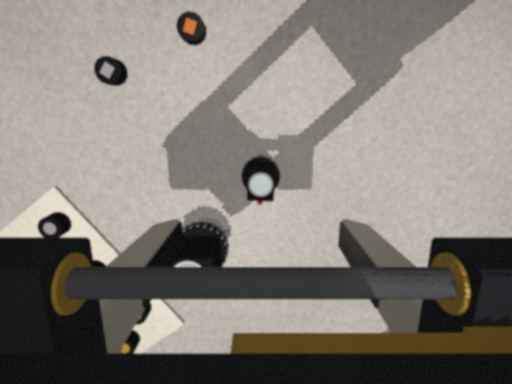

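The wrist view shows the small coupler at (261,184), with its red pointer just below at (260,201). The large one is at (200,245). Next I'll refine the disc centre, flats and pointer.

Run:
```python
from h import *
im=cv2.imread("pics/w1.png");m=np.load("m1.npy",allow_pickle=True).item()
x0,y0=230,145;cr=im[y0:215,x0:292].astype(int)
b,g,r=cr[...,0],cr[...,1],cr[...,2]
red=(r>1.6*g)&(r>60)
ys,xs=np.nonzero(red);print("red",xs.mean()+x0,ys.mean()+y0,ys.max()+y0,len(xs))
p=onz(m,xs.mean()+x0,ys.mean()+y0,.044);print(p)
blk=(cr.max(2)<45).astype(np.uint8)
k,l,s,c=cv2.connectedComponentsWithStats(blk);i=1+s[1:,4].argmax();cnt=cv2.findContours((l==i).astype(np.uint8),0,2)[0][0]
f=np.zeros_like(blk);cv2.drawContours(f,[cnt],-1,1,-1)
disc=f*(cr.min(2)>110).astype(np.uint8);k2,l2,s2,c2=cv2.connectedComponentsWithStats(disc);j=1+s2[1:,4].argmax()
u,v=c2[j]+[x0,y0];print("disc",u,v,s2[j],onz(m,u,v,.09));d=p-onz(m,u,v,.09);print("ptr dir",d,np.degrees(np.arctan2(d[1],d[0])))
# block corners: lower part wide row
for y in range(185,204):
    xx=np.nonzero(blk[y-y0])[0]
    if len(xx): print(y,xx.min()+x0,xx.max()+x0,end="; ")
w=onz(m,247,195,.09)-onz(m,274,195,.09);print(np.linalg.norm(w))
cv2.imwrite("pics/w1c.png",cv2.resize(im[y0:215,x0:292],None,fx=8,fy=8,interpolation=cv2.INTER_CUBIC))
```

```text
red 259.4 201.4 203 15
[0.58878675 0.21819279 0.044     ]Traceback (most recent call last):
  File "<stdin>", line 11, in <module>
ValueError: attempt to get argmax of an empty sequence
```

Run:
```python
from h import *
im=cv2.imread("pics/w1.png");m=np.load("m1.npy",allow_pickle=True).item()
x0,y0=230,145;cr=im[y0:215,x0:292]
disc=(cr.min(2)>125).astype(np.uint8)
k2,l2,s2,c2=cv2.connectedComponentsWithStats(disc)
j=l2[184-y0,261-x0];u,v=c2[j]+[x0,y0];q=onz(m,u,v,.09);print("disc",u,v,s2[j],q)
d=onz(m,259.4,201.4,.044)-q;print("ptr dir",d,np.degrees(np.arctan2(d[1],d[0])))
blk=cr.max(2)<60
for y in range(184,206):
    xx=np.nonzero(blk[y-y0])[0]
    xx=xx[(xx>10)&(xx<50)]
    if len(xx): print(y,xx.min()+x0,xx.max()+x0,end="; ")
```

```text
disc 260.30434782608694 184.07487922705315 [ 19  28  23  23 414] [0.5728609  0.19082786 0.09      ]
ptr dir [ 0.01592585  0.02736493 -0.046     ] 59.80143815160342
184 244 276; 185 245 276; 186 246 275; 187 246 274; 188 247 247; 189 247 248; 190 248 248; 191 248 272; 192 248 272; 193 248 272; 194 248 272; 195 248 272; 196 247 272; 197 248 272; 198 248 271; 199 248 271;
```

>>> arm_command([
  [[0, -0.08, -2, 0, 0, 0], [0, 0, -2, 0, 0, 0], [0, 0, -2, 0, 0, 0], [0, 0, -2, 0, 0, 0], [0, 0, -2, 0, 0, 0], [0, 0, -2, 0, 0, 0], [0, 0, -1.6, 0, 0, 0], [0, 0, -1.3, 0, 0, 0], [0, 0, -1.2, 0, 0, 0], [0, 0, 0, 0, 0, 0], [0, 0, 0, 0, 0, 0]],
], gripper=0.3)

```text
t: 2.82
tool_pos: [0.5729, 0.1913, 0.0573]
orientation: [1.613, -2.695, -0.001]
force: [-0.6, 0.2, 0.7]
opening: 0.0602
gripper_force: 0.0
```

>>> arm_command([
  [[0, 0, 0, 0, 0, 0], [0, 0, 0, 0, 0, 0], [0, 0, 0, 0, 0, 0], [0, 0, 0, 0, 0, 0], [0, 0, 0, 0, 0, 0], [0, 0, 0, 0, 0, 0], [0, 0, 0, 0, 0, 0], [0, 0, 0, 0, 0, 0]],
], gripper=-1, squeeze=40)

```text
t: 3.48
tool_pos: [0.5739, 0.1909, 0.058]
orientation: [-1.613, 2.695, -0.0]
force: [-1.0, 1.0, 3.8]
opening: 0.0275
gripper_force: 39.7
```

Run:
```python
from h import *
st()
```

```text
t 3.48 pos [0.5739 0.1909 0.058 ] psi -118.22 tilt [0.04 0.01] F [-1.   1.   3.8] T [0.18 0.09 0.01] open 0.0275 gf 39.7 q6 -2.413
```

>>> arm_command([
  [[0, 0, 1, 0, 0, 0], [0, 0, 2, 0, 0, 0], [0, 0, 2, 0, 0, 0], [0, 0, 2, 0, 0, 0], [0, 0, 2, 0, 0, 0], [0, 0, 2, 0, 0, 0], [0.3, -1.5, 0.5, 0, 0, -3], [0.5, -2.5, 0, 0, 0, -5], [0.5, -2.5, 0, 0, 0, -5], [0.5, -2.5, 0, 0, 0, -5], [0.5, -2.5, 0, 0, 0, -5], [0.5, -2.5, 0, 0, 0, -5]],
])

```text
t: 4.48
tool_pos: [0.6014, 0.0496, 0.1729]
orientation: [0.906, -3.007, -0.0]
force: [0.5, 0.2, -1.8]
opening: 0.0281
gripper_force: 39.7
```

>>> arm_command([
  [[0.5, -2.5, 0, 0, 0, -5], [0.5, -2.5, 0, 0, 0, -5], [0.5, -2.5, 0, 0, 0, -5], [0.5, -2.5, 0, 0, 0, -5], [0.5, -2.5, 0, 0, 0, -5], [0.5, -2.5, 0, 0, 0, -5], [0.5, -2.5, 0, 0, 0, -5], [0.3, -2.5, 0, 0, 0, -5], [0, -1.1, 0, 0, 0, -4], [0, 0, 0, 0, 0, 0], [0, 0, 0, 0, 0, 0], [0, 0, 0, 0, 0, 0]],
])

```text
t: 5.48
tool_pos: [0.6394, -0.1592, 0.1726]
orientation: [-0.275, -3.129, -0.001]
force: [0.4, 0.3, -1.2]
opening: 0.0278
gripper_force: 39.7
```

Run:
```python
from h import *
st();m=eyes.camera_model("wrist");im=eyes.read_camera("wrist");np.save("m2.npy",m,allow_pickle=True);cv2.imwrite("pics/w2.png",im)
c=proj(m,[.560,-.1455,.07])[0];print(c)
x,y=(c-[50,45]).astype(int);x=max(x,0);y=max(y,0);print(x,y)
cv2.imwrite("pics/w2c.png",np.hstack([cv2.resize(im[y:y+90,x:x+100],(500,450),interpolation=cv2.INTER_CUBIC),cv2.resize(im,(300,225)).copy() if 0 else cv2.copyMakeBorder(cv2.resize(im,(300,225)),0,225,0,0,0)]))
```

```text
t 5.48 pos [ 0.6394 -0.1592  0.1726] psi 169.94 tilt [-0.03  0.04] F [ 0.4  0.3 -1.2] T [ 0.02 -0.06  0.  ] open 0.0278 gf 39.7 q6 -1.717
[260.04413881 100.16223086]
210 55
```

View pics/w2c.png

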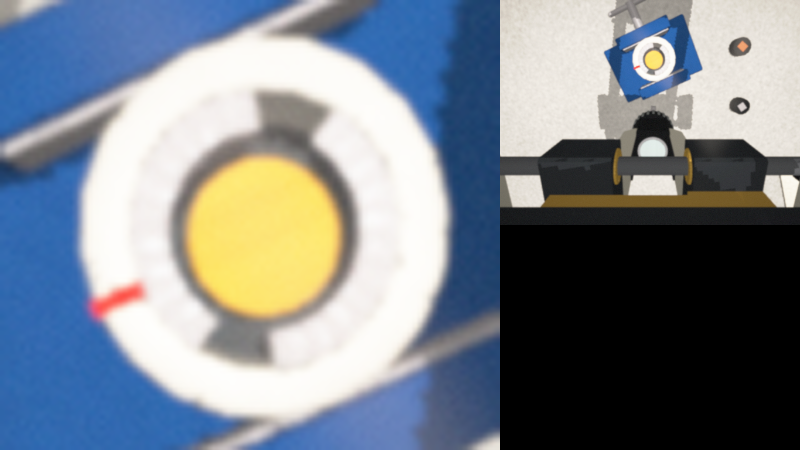

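The crop shows the port clearly. The rim is centred at about (265,226) in the crop, with slot gaps at (237,343) and (293,110) and the red mark at (118,300). I'll convert these to angles.

Run:
```python
from h import *
im=cv2.imread("pics/w2.png");m=np.load("m2.npy",allow_pickle=True).item()
cr=im[55:145,210:310];w=((cr.min(2)>195)).astype(np.uint8)
k,l,s,c=cv2.connectedComponentsWithStats(w)
j=1+s[1:,4].argmax();cnt=max(cv2.findContours((l==j).astype(np.uint8),0,1)[0],key=cv2.contourArea)
cnt=cv2.convexHull(cnt)
P=np.array([onz(m,u+210,v+55,.07)[:2] for u,v in cnt[:,0]]).astype(np.float32)
print(s[j],"circ",cv2.minEnclosingCircle(P),"ell",cv2.fitEllipse(P))
f=lambda u,v:onz(m,210+u/5-.4,55+v/5-.4,.07)[:2]
mk,a,b=f(118,300),f(237,343),f(293,110)
cv=f(265,227);print("centre eye",cv,"slotmid",(a+b)/2)
for c0 in(cv,np.array(cv2.fitEllipse(P)[0])):
  print([ (np.degrees(np.arctan2(*(p-c0)[::-1])).round(1),np.linalg.norm(p-c0).round(4)) for p in(mk,a,b)])
d=a-b;print("slot line",np.degrees(np.arctan2(d[1],d[0])))
# yellow plunger centre z=.048
h=cv2.cvtColor(cr,cv2.COLOR_BGR2HSV);y=(h[...,0]>15)&(h[...,0]<35)&(h[...,1]>80);ys,xs=np.nonzero(y);print("plunger",onz(m,xs.mean()+210,ys.mean()+55,.048))
# held coupler: pointer? disc check
z=monitor.read_state()["tool_pos"][2]-.058
disc=im[200:280,225:290]; 
k,l,s,c=cv2.connectedComponentsWithStats((disc.min(2)>150).astype(np.uint8));j=l[int(252-200),int(260-225)];print(j,s[j],c[j]+[225,200],onz(m,*(c[j]+[225,200]),z+.09), "axis tcp",monitor.read_state()["tool_pos"])
```

```text
[  13    0   76   84 2949] circ ((0.5588007569313049, -0.14415472745895386), 0.03623691946268082) ell ((0.5590087175369263, -0.14393958449363708), (0.06361282616853714, 0.06958617269992828), 110.0261459350586)
centre eye [ 0.56025405 -0.14330718] slotmid [ 0.56050704 -0.14344228]
[(np.float64(-74.6), np.float64(0.0284)), (np.float64(-24.1), np.float64(0.0201)), (np.float64(156.0), np.float64(0.0195))]
[(np.float64(-71.9), np.float64(0.0281)), (np.float64(-21.2), np.float64(0.021)), (np.float64(152.6), np.float64(0.0187))]
slot line -24.082730974988284
plunger [ 0.56079434 -0.14353126  0.048     ]
3 [  11   35   49   32 1340] [259.99477612 252.23208955] [ 0.63632535 -0.159099    0.2046613 ] axis tcp [ 0.63948244 -0.15891901  0.1726613 ]
```

>>> arm_command([
  [[-1.3, 0.26, 0, 0, 0, 0], [-2, 0.4, 0, 0, 0, 0], [-2, 0.4, 0, 0, 0, 0], [-1.6, 0.32, -0.5, 0, 0, 0], [-1, 0.2, -1, 0, 0, 0], [0, 0, -1, 0, 0, 0], [0, 0, -0.8, 0, 0, 0], [0, 0, 0, 0, 0, 0], [0, 0, 0, 0, 0, 0], [0, 0, 0, 0, 0, 0]],
])

```text
t: 6.37
tool_pos: [0.5612, -0.1443, 0.1399]
orientation: [0.279, 3.129, -0.0]
force: [0.1, -0.2, -1.5]
opening: 0.0275
gripper_force: 39.7
```

Run:
```python
from h import *
st()
```

```text
t 6.37 pos [ 0.5612 -0.1443  0.1399] psi 169.81 tilt [ 0.02 -0.  ] F [ 0.1 -0.2 -1.5] T [ 0.01 -0.02  0.  ] open 0.0275 gf 39.7 q6 -1.733
```

>>> arm_command([
  [[-0.06, 0.07, -0.4, 0, 0, 0], [0, 0, -0.4, 0, 0, 0], [0, 0, -0.3, 0, 0, 0], [0, 0, -0.3, 0, 0, 0], [0, 0, -0.2, 0, 0, 0], [0, 0, -0.2, 0, 0, 0], [0, 0, 0, 0, 0, 0], [0, 0, 0, 0, 0, 0]],
])

```text
t: 7.03
tool_pos: [0.5599, -0.1436, 0.1215]
orientation: [-0.28, -3.129, -0.0]
force: [0.0, 0.1, -2.3]
opening: 0.0273
gripper_force: 39.7
```

Run:
```python
from h import *
st()
```

```text
t 7.03 pos [ 0.5599 -0.1436  0.1215] psi 169.78 tilt [-0.01  0.  ] F [ 0.   0.1 -2.3] T [0.04 0.04 0.02] open 0.0273 gf 39.7 q6 -1.732
```

>>> arm_command([
  [[0, 0, -0.15, 0, 0, 0], [0, 0, -0.1, 0, 0, 0], [0, 0, -0.1, 0, 0, 0], [0, 0, 0, 0, 0, 0], [0, 0, 0, 0, 0, 0]],
])

```text
t: 7.45
tool_pos: [0.5599, -0.1436, 0.1181]
orientation: [-0.28, -3.129, -0.0]
force: [0.3, 0.2, -1.4]
opening: 0.028
gripper_force: 39.7
```

>>> arm_command([
  [[0, 0, -0.1, 0, 0, 0], [0, 0, 0, 0, 0, 0], [0, 0, 0, 0, 0, 0]],
])

```text
t: 7.7
tool_pos: [0.56, -0.1436, 0.1171]
orientation: [-0.28, -3.129, -0.0]
force: [-0.2, -1.4, -1.9]
opening: 0.028
gripper_force: 39.7
```

>>> arm_command([
  [[0, 0, -0.06, 0, 0, 0], [0, 0, 0, 0, 0, 0], [0, 0, 0, 0, 0, 0]],
])

```text
t: 7.95
tool_pos: [0.5601, -0.1437, 0.1168]
orientation: [0.28, 3.129, -0.0]
force: [-1.0, 1.2, 1.0]
opening: 0.028
gripper_force: 39.7
```

>>> arm_command([
  [[0, 0, -0.04, 0, 0, 0], [0, 0, 0, 0, 0, 0], [0, 0, 0, 0, 0, 0]],
])

```text
t: 8.2
tool_pos: [0.5602, -0.1437, 0.1166]
orientation: [0.28, 3.128, -0.0]
force: [-0.9, 0.0, 4.9]
opening: 0.0276
gripper_force: 39.7
```

>>> arm_command([
  [[0, 0, 0, 0, 0, -1.5], [0, 0, 0, 0, 0, -1.5], [0, 0, 0, 0, 0, -1.5], [0, 0, 0, 0, 0, -1.5], [0, 0, 0, 0, 0, 0], [0, 0, 0, 0, 0, 0]],
])

```text
t: 8.7
tool_pos: [0.5598, -0.1436, 0.1156]
orientation: [-0.442, -3.11, -0.0]
force: [-0.4, 0.2, -0.7]
opening: 0.0277
gripper_force: 39.7
```

>>> arm_command([
  [[0, 0, 0, 0, 0, -1.5], [0, 0, 0, 0, 0, -1.5], [0, 0, 0, 0, 0, 0], [0, 0, 0, 0, 0, 0]],
])

```text
t: 9.03
tool_pos: [0.5598, -0.1436, 0.1159]
orientation: [-0.522, -3.098, -0.0]
force: [-0.3, 0.3, -1.3]
opening: 0.0279
gripper_force: 39.7
```

Run:
```python
from h import *
st()
```

```text
t 9.03 pos [ 0.5598 -0.1436  0.1159] psi 160.86 tilt [-0.02  0.  ] F [-0.3  0.3 -1.3] T [-0.1  -0.   -0.03] open 0.0279 gf 39.7 q6 -1.577
```

>>> arm_command([
  [[0, 0, -0.08, 0, 0, 0], [0, 0, -0.08, 0, 0, 0], [0, 0, 0, 0, 0, 0], [0, 0, 0, 0, 0, 0]],
])

```text
t: 9.37
tool_pos: [0.5599, -0.1436, 0.1144]
orientation: [-0.524, -3.097, -0.0]
force: [0.4, 0.4, -1.3]
opening: 0.0278
gripper_force: 39.7
```

>>> arm_command([
  [[0, 0, -0.1, 0, 0, -1], [0, 0, -0.1, 0, 0, -1], [0, 0, -0.1, 0, 0, -1], [0, 0, 0, 0, 0, 0], [0, 0, 0, 0, 0, 0]],
])

```text
t: 9.78
tool_pos: [0.5599, -0.1436, 0.1114]
orientation: [-0.605, -3.082, -0.0]
force: [0.2, -0.3, -1.6]
opening: 0.0277
gripper_force: 39.7
```

Run:
```python
from h import *
st()
```

```text
t 9.78 pos [ 0.5599 -0.1436  0.1114] psi 157.78 tilt [-0.01  0.  ] F [ 0.2 -0.3 -1.6] T [ 0.01  0.06 -0.02] open 0.0277 gf 39.7 q6 -1.523
```

>>> arm_command([
  [[0, 0, -0.1, 0, 0, 0], [0, 0, -0.1, 0, 0, 0], [0, 0, -0.1, 0, 0, 0], [0, 0, -0.1, 0, 0, 0], [0, 0, 0, 0, 0, 0], [0, 0, 0, 0, 0, 0]],
])

```text
t: 10.28
tool_pos: [0.5599, -0.1436, 0.1074]
orientation: [-0.605, -3.083, -0.0]
force: [-0.1, 0.2, -1.4]
opening: 0.0277
gripper_force: 39.7
```

>>> arm_command([
  [[0, 0, -0.06, 0, 0, 0], [0, 0, -0.06, 0, 0, 0], [0, 0, 0, 0, 0, 0], [0, 0, 0, 0, 0, 0]],
])

```text
t: 10.62
tool_pos: [0.56, -0.1436, 0.1063]
orientation: [-0.605, -3.083, 0.0]
force: [-0.7, 0.0, -2.3]
opening: 0.028
gripper_force: 39.7
```

>>> arm_command([
  [[0, 0, -0.06, 0, 0, 0], [0, 0, 0, 0, 0, 0], [0, 0, 0, 0, 0, 0]],
])

```text
t: 10.87
tool_pos: [0.5602, -0.1437, 0.1061]
orientation: [0.605, 3.082, -0.0]
force: [0.1, 0.4, 1.2]
opening: 0.0279
gripper_force: 39.7
```

>>> arm_command([
  [[0, 0, -0.05, 0, 0, 0], [0, 0, -0.05, 0, 0, 0], [0, 0, 0, 0, 0, 0], [0, 0, 0, 0, 0, 0]],
])

```text
t: 11.2
tool_pos: [0.5602, -0.1437, 0.1051]
orientation: [0.605, 3.082, -0.0]
force: [-1.2, 1.6, 3.8]
opening: 0.0277
gripper_force: 39.7
```

>>> arm_command([
  [[0, 0, -0.04, 0, 0, 0], [0, 0, 0, 0, 0, 0], [0, 0, 0, 0, 0, 0]],
])

```text
t: 11.45
tool_pos: [0.5602, -0.1437, 0.1045]
orientation: [0.605, 3.082, -0.0]
force: [-0.5, 0.2, 4.2]
opening: 0.0278
gripper_force: 39.7
```

>>> arm_command([
  [[0, 0, -0.05, 0, 0, 0], [0, 0, -0.05, 0, 0, 0], [0, 0, 0, 0, 0, 0], [0, 0, 0, 0, 0, 0]],
])

```text
t: 11.78
tool_pos: [0.5601, -0.1437, 0.1034]
orientation: [0.605, 3.082, -0.0]
force: [-0.5, 0.1, 4.8]
opening: 0.028
gripper_force: 39.7
```

>>> arm_command([
  [[0, 0, -0.05, 0, 0, 0], [0, 0, -0.05, 0, 0, 0], [0, 0, 0, 0, 0, 0], [0, 0, 0, 0, 0, 0]],
])

```text
t: 12.12
tool_pos: [0.5601, -0.1437, 0.1024]
orientation: [0.605, 3.082, -0.0]
force: [-0.2, -0.3, 5.5]
opening: 0.0276
gripper_force: 39.7
```

>>> arm_command([
  [[0, 0, 0, 0, 0, -1], [0, 0, 0, 0, 0, -1], [0, 0, 0, 0, 0, -1], [0, 0, 0, 0, 0, -1], [0, 0, 0, 0, 0, 0], [0, 0, 0, 0, 0, 0]],
])

```text
t: 12.62
tool_pos: [0.5602, -0.1437, 0.1025]
orientation: [0.712, 3.059, -0.0]
force: [1.7, -0.0, 5.4]
opening: 0.0276
gripper_force: 39.7
```

Run:
```python
from h import *
st()
```

```text
t 12.62 pos [ 0.5602 -0.1437  0.1025] psi 153.8 tilt [ 0.02 -0.01] F [ 1.7 -0.   5.4] T [-0.15 -0.1  -0.04] open 0.0276 gf 39.7 q6 -1.453
```

>>> arm_command([
  [[0, 0, 0, 0, 0, -1], [0, 0, 0, 0, 0, -1], [0, 0, 0, 0, 0, -1], [0, 0, 0, 0, 0, -1], [0, 0, 0, 0, 0, 0], [0, 0, 0, 0, 0, 0]],
])

```text
t: 13.12
tool_pos: [0.5601, -0.1438, 0.1024]
orientation: [0.82, 3.032, -0.0]
force: [1.0, -0.5, 4.9]
opening: 0.0279
gripper_force: 39.7
```

Run:
```python
from h import *
st()
```

```text
t 13.12 pos [ 0.5601 -0.1438  0.1024] psi 149.74 tilt [ 0.02 -0.01] F [ 1.  -0.5  4.9] T [-0.13 -0.1   0.01] open 0.0279 gf 39.7 q6 -1.383
```

>>> arm_command([
  [[0, 0, 0, 0, 0, -1], [0, 0, 0, 0, 0, -1], [0, 0, 0, 0, 0, -1], [0, 0, 0, 0, 0, -1], [0, 0, 0, 0, 0, 0], [0, 0, 0, 0, 0, 0]],
])

```text
t: 13.62
tool_pos: [0.5601, -0.1438, 0.1025]
orientation: [0.925, 3.002, -0.0]
force: [0.8, -0.5, 4.9]
opening: 0.0275
gripper_force: 39.7
```

Run:
```python
from h import *
st()
```

```text
t 13.62 pos [ 0.5601 -0.1438  0.1025] psi 145.75 tilt [ 0.02 -0.01] F [ 0.8 -0.5  4.9] T [-0.12 -0.12  0.01] open 0.0275 gf 39.7 q6 -1.313
```

>>> arm_command([
  [[0, 0, 0, 0, 0, -1], [0, 0, 0, 0, 0, -1], [0, 0, 0, 0, 0, -1], [0, 0, 0, 0, 0, -1], [0, 0, 0, 0, 0, -1], [0, 0, 0, 0, 0, -1], [0, 0, 0, 0, 0, 0], [0, 0, 0, 0, 0, 0]],
])

```text
t: 14.28
tool_pos: [0.5601, -0.1438, 0.1025]
orientation: [1.081, 2.949, -0.0]
force: [0.3, -0.7, 4.9]
opening: 0.0278
gripper_force: 39.7
```

Run:
```python
from h import *
st()
```

```text
t 14.28 pos [ 0.5601 -0.1438  0.1025] psi 139.75 tilt [ 0.02 -0.01] F [ 0.3 -0.7  4.9] T [-0.2  -0.06  0.03] open 0.0278 gf 39.7 q6 -1.208
```

>>> arm_command([
  [[0, 0, 0, 0, 0, -1], [0, 0, 0, 0, 0, -1], [0, 0, 0, 0, 0, -1], [0, 0, 0, 0, 0, -1], [0, 0, 0, 0, 0, 0], [0, 0, 0, 0, 0, 0]],
])

```text
t: 14.78
tool_pos: [0.5601, -0.1438, 0.1024]
orientation: [1.183, 2.91, -0.0]
force: [0.3, -0.2, 4.6]
opening: 0.0283
gripper_force: 39.7
```

Run:
```python
from h import *
st()
```

```text
t 14.78 pos [ 0.5601 -0.1438  0.1024] psi 135.74 tilt [ 0.01 -0.01] F [ 0.3 -0.2  4.6] T [-0.22 -0.09  0.05] open 0.0283 gf 39.7 q6 -1.138
```

>>> arm_command([
  [[0, 0, 0, 0, 0, -1], [0, 0, 0, 0, 0, -1], [0, 0, 0, 0, 0, -1], [0, 0, 0, 0, 0, -1], [0, 0, 0, 0, 0, 0], [0, 0, 0, 0, 0, 0]],
])

```text
t: 15.28
tool_pos: [0.5601, -0.1438, 0.1024]
orientation: [1.284, 2.867, -0.0]
force: [0.0, -0.2, 6.2]
opening: 0.0281
gripper_force: 39.7
```

Run:
```python
from h import *
st()
```

```text
t 15.28 pos [ 0.5601 -0.1438  0.1024] psi 131.74 tilt [ 0.01 -0.01] F [ 0.  -0.2  6.2] T [-0.22 -0.08  0.03] open 0.0281 gf 39.7 q6 -1.068
```

>>> arm_command([
  [[0, 0, 0, 0, 0, -1], [0, 0, 0, 0, 0, -1], [0, 0, 0, 0, 0, -1], [0, 0, 0, 0, 0, -1], [0, 0, 0, 0, 0, 0], [0, 0, 0, 0, 0, 0]],
])

```text
t: 15.78
tool_pos: [0.56, -0.1438, 0.1024]
orientation: [1.383, 2.82, -0.0]
force: [0.3, -0.9, 4.7]
opening: 0.0275
gripper_force: 39.7
```

Run:
```python
from h import *
st()
```

```text
t 15.78 pos [ 0.56   -0.1438  0.1024] psi 127.74 tilt [ 0.01 -0.01] F [ 0.3 -0.9  4.7] T [-0.16  0.04 -0.04] open 0.0275 gf 39.7 q6 -0.999
```

>>> arm_command([
  [[0, 0, 0, 0, 0, -1], [0, 0, 0, 0, 0, -1], [0, 0, 0, 0, 0, -1], [0, 0, 0, 0, 0, -1], [0, 0, 0, 0, 0, 0], [0, 0, 0, 0, 0, 0]],
])

```text
t: 16.28
tool_pos: [0.56, -0.1438, 0.1024]
orientation: [1.481, 2.77, -0.0]
force: [0.2, 0.3, 4.8]
opening: 0.0277
gripper_force: 39.7
```

Run:
```python
from h import *
st()
```

```text
t 16.28 pos [ 0.56   -0.1438  0.1024] psi 123.75 tilt [ 0.01 -0.01] F [0.2 0.3 4.8] T [-0.28 -0.03 -0.  ] open 0.0277 gf 39.7 q6 -0.929
```

>>> arm_command([
  [[0, 0, 0, 0, 0, -1], [0, 0, 0, 0, 0, -1], [0, 0, 0, 0, 0, -1], [0, 0, 0, 0, 0, 0], [0, 0, 0, 0, 0, 0]],
])

```text
t: 16.7
tool_pos: [0.56, -0.1438, 0.1024]
orientation: [1.553, 2.731, -0.0]
force: [0.9, -1.6, 5.6]
opening: 0.028
gripper_force: 39.7
```

Run:
```python
from h import *
st()
```

```text
t 16.7 pos [ 0.56   -0.1438  0.1024] psi 120.75 tilt [ 0.01 -0.01] F [ 0.9 -1.6  5.6] T [-0.18 -0.03  0.01] open 0.028 gf 39.7 q6 -0.876
```

>>> arm_command([
  [[0, 0, 0.05, 0, 0, 0], [0, 0, 0.05, 0, 0, 0], [0, 0, 0, 0, 0, 0], [0, 0, 0, 0, 0, 0]],
])

```text
t: 17.03
tool_pos: [0.56, -0.1437, 0.1034]
orientation: [1.552, 2.731, -0.0]
force: [-0.3, -2.0, 4.4]
opening: 0.0278
gripper_force: 39.7
```

>>> arm_command([
  [[0, 0, 0.05, 0, 0, 0], [0, 0, 0.05, 0, 0, 0], [0, 0, 0, 0, 0, 0], [0, 0, 0, 0, 0, 0]],
])

```text
t: 17.37
tool_pos: [0.56, -0.1437, 0.1043]
orientation: [-1.552, -2.731, 0.0]
force: [0.4, -1.7, 3.4]
opening: 0.0279
gripper_force: 39.7
```

>>> arm_command([
  [[0, 0, 0.04, 0, 0, 0], [0, 0, 0.04, 0, 0, 0], [0, 0, 0, 0, 0, 0], [0, 0, 0, 0, 0, 0]],
])

```text
t: 17.7
tool_pos: [0.5599, -0.1436, 0.1048]
orientation: [-1.552, -2.731, 0.0]
force: [1.9, -1.6, -0.0]
opening: 0.028
gripper_force: 39.7
```

>>> arm_command([
  [[0, 0, 0.04, 0, 0, 0], [0, 0, 0, 0, 0, 0], [0, 0, 0, 0, 0, 0]],
])

```text
t: 17.95
tool_pos: [0.5598, -0.1436, 0.105]
orientation: [-1.552, -2.731, 0.0]
force: [3.7, -3.2, -3.6]
opening: 0.028
gripper_force: 39.7
```

Run:
```python
from h import *
st()
```

```text
t 17.95 pos [ 0.5598 -0.1436  0.105 ] psi 120.78 tilt [-0.03  0.01] F [ 3.7 -3.2 -3.6] T [-0.6  -0.78  0.04] open 0.028 gf 39.7 q6 -0.877
```

>>> arm_command([
  [[0, 0, -0.03, 0, 0, -1], [0, 0, -0.012, 0, 0, -1], [0, 0, -0.012, 0, 0, -1], [0, 0, -0.012, 0, 0, -1], [0, 0, -0.012, 0, 0, -1], [0, 0, -0.012, 0, 0, -1], [0, 0, 0, 0, 0, 0], [0, 0, 0, 0, 0, 0]],
])

```text
t: 18.62
tool_pos: [0.5599, -0.1434, 0.1044]
orientation: [-1.693, -2.646, -0.0]
force: [4.8, -0.1, -5.4]
opening: 0.0276
gripper_force: 39.7
```

Run:
```python
from h import *
st()
```

```text
t 18.62 pos [ 0.5599 -0.1434  0.1044] psi 114.78 tilt [-0.02  0.03] F [ 4.8 -0.1 -5.4] T [-0.02 -0.99  0.14] open 0.0276 gf 39.7 q6 -0.772
```

>>> arm_command([
  [[0, 0, -0.011, 0, 0, -1], [0, 0, -0.011, 0, 0, -1], [0, 0, -0.011, 0, 0, -1], [0, 0, -0.011, 0, 0, -1], [0, 0, -0.011, 0, 0, -1], [0, 0, 0, 0, 0, 0], [0, 0, 0, 0, 0, 0]],
])

```text
t: 19.2
tool_pos: [0.5598, -0.1435, 0.1039]
orientation: [-1.807, -2.57, -0.0]
force: [4.1, 1.3, -5.7]
opening: 0.0279
gripper_force: 39.7
```

Run:
```python
from h import *
st()
```

```text
t 19.2 pos [ 0.5598 -0.1435  0.1039] psi 109.77 tilt [-0.02  0.01] F [ 4.1  1.3 -5.7] T [ 0.26 -0.78  0.1 ] open 0.0279 gf 39.7 q6 -0.685
```

>>> arm_command([
  [[0, 0, -0.03, 0, 0, -1], [0, 0, -0.011, 0, 0, -1], [0, 0, -0.011, 0, 0, -1], [0, 0, 0, 0, 0, 0], [0, 0, 0, 0, 0, 0]],
])

```text
t: 19.62
tool_pos: [0.5599, -0.1436, 0.1035]
orientation: [-1.874, -2.522, 0.0]
force: [3.4, 1.5, -5.3]
opening: 0.0278
gripper_force: 39.7
```

Run:
```python
from h import *
s,R=st()
P=[];c=np.array([.5602,-.1436])
for a in(-73,-74.6,-76): P.append([*(c+.0275*np.array([np.cos(np.radians(a)),np.sin(np.radians(a))])),.07])
for n in("scene","top"):
    im=eyes.read_camera(n);m=eyes.camera_model(n);cv2.imwrite(f"pics/{n}3.png",im)
    q=proj(m,P)
    h=im.astype(int);x,y=q[1].astype(int);w=h[y-25:y+25,x-30:x+30];red=(w[...,2]>1.6*w[...,1])&(w[...,2]>50)&(w[...,2]>1.6*w[...,0])
    k,l,sx,cc=cv2.connectedComponentsWithStats(red.astype(np.uint8));print(n,q.round(1).tolist(),[((cc[i]+[x-30,y-25]).round(1).tolist(),sx[i].tolist()) for i in range(1,k)])
    globals()[n]=cv2.resize(im[y-25:y+25,x-30:x+30],(400,333),interpolation=cv2.INTER_CUBIC)
cv2.imwrite("pics/c3.png",np.hstack([scene,top]))
```

```text
t 19.62 pos [ 0.5599 -0.1436  0.1035] psi 106.77 tilt [-0.01  0.  ] F [ 3.4  1.5 -5.3] T [ 0.39 -0.73  0.12] open 0.0278 gf 39.7 q6 -0.633
scene [[153.1, 217.8], [152.9, 217.6], [152.8, 217.5]] [([153.0, 208.9], [28, 15, 7, 5, 23]), ([152.9, 219.1], [29, 25, 6, 7, 12])]
top [[361.6, 181.0], [361.7, 181.4], [361.8, 181.7]] []
```

View pics/c3.png

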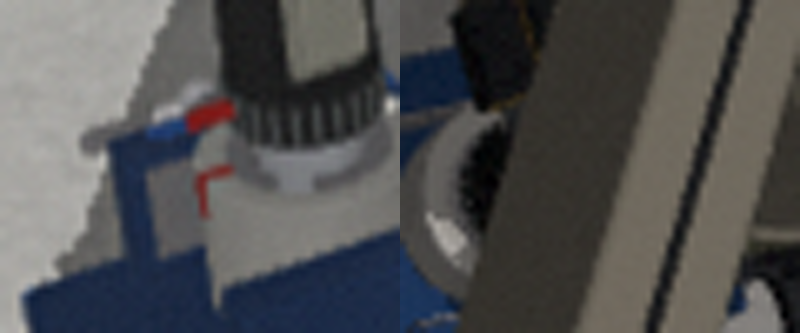

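The scene crop shows the pointer, at (153,209), lying directly above the mark at (153,219), with the collar just above the rim. The arm hides the port in the top view. I'll refine the mark angle from the earlier wrist picture.

Run:
```python
from h import *
im=cv2.imread("pics/w2.png");m=np.load("m2.npy",allow_pickle=True).item()
x0,y0=210,55;cr=im[y0:145,x0:310].astype(int);b,g,r=cr[...,0],cr[...,1],cr[...,2]
wt=np.clip(r-np.maximum(g,b)-25,0,None).astype(float);wt[:, 40:]=0
ys,xs=np.mgrid[0:90,0:100];u,v=(wt*xs).sum()/wt.sum()+x0,(wt*ys).sum()/wt.sum()+y0
p=onz(m,u,v,.07)[:2]
for c in([.5603,-.1433],[.5605,-.1434],[.5600,-.1436]):
    d=p-c;print("mark",(u,v),np.degrees(np.arctan2(d[1],d[0])),np.linalg.norm(d))
pc=cv2.PCACompute2;mm=wt>30;Q=np.array([onz(m,X+x0,Y+y0,.07)[:2] for X,Y in zip(xs[mm],ys[mm])]);vx,vy=cv2.fitLine(Q.astype(np.float32)*1000,cv2.DIST_L2,0,.01,.01).ravel()[:2];print("mark line dir",np.degrees(np.arctan2(vy,vx)),len(Q))
hsv=cv2.cvtColor(im,cv2.COLOR_BGR2HSV);blue=cv2.inRange(hsv,(100,120,40),(125,255,255))
ed=cv2.Canny(cv2.GaussianBlur(im,(3,3),0),60,150)*(cv2.dilate(blue,np.ones((5,5)))>0)
for L in cv2.HoughLinesP(ed,1,np.pi/360,25,minLineLength=35,maxLineGap=5)[:,0]:
    A=onz(m,*L[:2],.058);B=onz(m,*L[2:],.058);d=B-A;print(L,np.degrees(np.arctan2(d[1],d[0]))%90)
# pointer/mark in scene: angle of pointer from scene tip
ms=eyes.camera_model("scene")
for a in(-70,-73,-76,-79):
    t=[np.cos(np.radians(a)),np.sin(np.radians(a))];print(a,proj(ms,[.560+.0285*t[0],-.1436+.0285*t[1],.0895]).round(1),proj(ms,[.560+.0275*t[0],-.1436+.0275*t[1],.07]).round(1))
```

```text
mark (np.float64(234.49164278892073), np.float64(113.22039159503342)) -75.92851513017388 0.026832022174874827
mark (np.float64(234.49164278892073), np.float64(113.22039159503342)) -76.29282532034149 0.026686935869154268
mark (np.float64(234.49164278892073), np.float64(113.22039159503342)) -75.14506210475234 0.02661645217157525
mark line dir -78.31519 42
[313  26 345 116] 13.5166571687343
[178  92 218 174] 13.876097443838452
[196  67 283  25] 13.659250020847011
[210  84 285  47] 14.498729093672353
[240 151 276 136] 12.33843221066742
[311 121 323  56] 71.51129738063148
[246 169 290 150] 13.416786460767796
[197  66 281  25] 13.878559447020862
[204 139 208  93] 72.23928445772611
-70 [[151.7 209.6]] [[153.4 218.1]]
-73 [[151.3 209.2]] [[153.1 217.8]]
-76 [[151.  208.8]] [[152.7 217.4]]
-79 [[150.7 208.4]] [[152.5 217. ]]
```

>>> arm_command([
  [[0, 0, -0.03, 0, 0, -1], [0, 0, -0.012, 0, 0, -1], [0, 0, -0.012, 0, 0, -1], [0, 0, -0.01, 0, 0, -0.3], [0, 0, 0, 0, 0, 0], [0, 0, 0, 0, 0, 0]],
])

```text
t: 20.22
tool_pos: [0.5601, -0.1437, 0.1031]
orientation: [1.945, 2.467, -0.0]
force: [2.8, 0.8, -3.1]
opening: 0.0275
gripper_force: 39.7
```

Run:
```python
from h import *
st()
```

```text
t 20.22 pos [ 0.5601 -0.1437  0.1031] psi 103.48 tilt [ 0.01 -0.01] F [ 2.8  0.8 -3.1] T [ 0.24 -0.64  0.12] open 0.0275 gf 39.7 q6 -0.575
```

>>> arm_command([
  [[0, 0, 0, 0, 0, 0], [0, 0, 0, 0, 0, 0], [0, 0, 0, 0, 0, 0], [0, 0, 0, 0, 0, 0], [0, 0, 0, 0, 0, 0], [0, 0, 0, 0, 0, 0]],
], gripper=0.3)

```text
t: 20.72
tool_pos: [0.5599, -0.1437, 0.103]
orientation: [-1.945, -2.467, 0.0]
force: [0.2, 0.8, -0.2]
opening: 0.0595
gripper_force: 0.0
```

>>> arm_command([
  [[0, 0, 0.5, 0, 0, 0], [0, 0, 1.5, 0, 0, 0], [0, 0, 2, 0, 0, 0], [0, 0, 2, 0, 0, 0], [0, 0, 2, 0, 0, 0], [0, 0, 2, 0, 0, 0], [0, 0, 2, 0, 0, 0], [-1, 2, 0, 0, 0, 0], [-2, 3, 0, 0, 0, 0], [-2, 3, 0, 0, 0, 0], [-2, 3, 0, 0, 0, 0], [-2, 3, 0, 0, 0, 0]],
])

```text
t: 21.72
tool_pos: [0.4689, -0.0027, 0.2233]
orientation: [1.946, 2.466, 0.0]
force: [0.9, 1.3, -0.3]
opening: 0.0605
gripper_force: 0.0
```

>>> arm_command([
  [[-2, 3, 0, 0, 0, 0], [-2, 3, 0, 0, 0, 0], [-2, 3, 0, 0, 0, 0], [0, 3, 0, 0, 0, 0], [0, 0, 0, 0, 0, 0], [0, 0, 0, 0, 0, 0]],
])

```text
t: 22.22
tool_pos: [0.4098, 0.1175, 0.2235]
orientation: [1.941, 2.47, 0.001]
force: [0.0, -0.9, -0.3]
opening: 0.0606
gripper_force: 0.0
```

Run:
```python
from h import *
st()
im=eyes.read_camera("top");im2=eyes.read_camera("scene")
f=lambda i,x,y,w,h:cv2.resize(i[y:y+h,x:x+w],(400,400*h//w),interpolation=cv2.INTER_CUBIC)
cv2.imwrite("pics/c4.png",np.hstack([f(im,315,140,80,80),f(im2,120,150,100,100)]))
```

```text
t 22.22 pos [0.4098 0.1175 0.2235] psi 103.68 tilt [0.06 0.  ] F [ 0.  -0.9 -0.3] T [-0.08  0.09  0.03] open 0.0606 gf 0.0 q6 -0.08
```

View pics/c4.png

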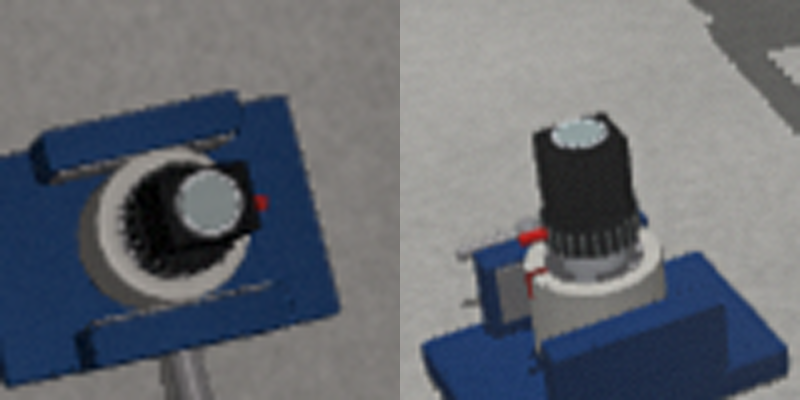

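The coupler is seated upright in the port, its pointer at top (367,180.6), over the mark. I'll check the angle numerically.

Run:
```python
from h import *
m=eyes.camera_model("top");im=eyes.read_camera("top").astype(int)
w=im[165:195,355:380];e=np.clip(w[...,2]-np.maximum(w[...,1],w[...,0])-15,0,None);ys,xs=np.mgrid[0:30,0:25]
u,v=(e*xs).sum()/e.sum()+355,(e*ys).sum()/e.sum()+165
cr=im[165:195,340:372].min(2)>120;n,l,s,c=cv2.connectedComponentsWithStats(cr.astype(np.uint8));j=l[180-165,357-340];D=c[j]+[340,165]
p=onz(m,u,v,.089);d=onz(m,*D,.135);q=p-d;print((u,v),D,s[j],p,d,np.degrees(np.arctan2(q[1],q[0])))
```

```text
(np.float64(366.6042216358839), np.float64(179.9920844327177)) [356.26666667 180.03333333] [12  9 11 13 90] [ 0.56793138 -0.17534915  0.089     ] [ 0.56071982 -0.14405374  0.135     ] -77.0235718286968
```

```bash
python3 -c "
from plant import ticket
print(ticket.close_job())"
```

```text
the job is handed in; nothing more can be done
None
```

I screwed the smaller coupler into the port and let go. It stayed locked, with the red pointer about 1° from the red mark (−77° against −76° measured). The loose specimens and the objective were left alone, and I handed the job in at about 22 s.

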